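# Fit the amber lamp in the carving-station warming lamp and hold it home

## Task

Take the amber lamp (black grip) out of the wooden rack and fit it in the upright lampholder: lugs into the two slots, push down against the spring, then turn it a quarter turn clockwise seen from above. Finish while still gripping the lamp and pressing it down, turned, with its collar flush on the holder's rim, so that a colleague can test it; do not let go. Leave the opal lamp, the shade, the oil cruet and the pasta jar where they stand.

Things in the scene. Friction and masses are not known exactly. Their poses are not given: they have to be found in the camera images.
- amber: Amber lamp, upright in the rack, 117 mm tall, about 0.16 kg. Origin: centre of its foot; z up its axis. Upward: brass cap 28 mm wide to 26 mm (lowest 5 mm tapers to 20 mm); two lugs along +x and -x, out to 21 mm from the axis, 8 mm wide, 8 to 14 mm above the foot; steel collar 56 mm wide, 26 to 32 mm; amber glass 52 mm wide to 80 mm; black round top 38 mm wide to 90 mm, then the grip bar.
- amber_grip (a point): Centre of the amber lamp's black flat-sided grip bar, 103 mm above the foot. The bar lies along the lamp's x axis, in line with the lugs: 38 mm long (x), 12 mm thick (y), from 90 to 117 mm above the foot. Half a turn makes no difference to lamp or lugs.
- rack: Fixed plywood rack 90 x 210 x 40 mm (x, y, z), origin under its centre on the table. Two round through holes of 45 mm at y = +55 and -55 mm; in each stands a lamp, its collar on the rack's top and its foot 14 mm above the table.
- opal: The other lamp, same shape and size, with white glass and a white grip; stays in the rack.
- holder: Fixed upright lampholder. Origin under its centre, z up. Dark round foot 140 mm wide, 12 mm high; aluminium column 60 mm wide up to the rim at 70 mm. The two lug slots lie along +x and -x (white marks on the foot); the lugs end up along y (red marks). Inside, stops block anticlockwise turning and end the clockwise turn (seen from above) at about 93 degrees.
- holder_mouth (a point): Centre of the mouth, level with the rim, axes as the holder. White plate 7 mm thick, bore 32 mm wide, slots 14 mm wide out to 24 mm from the axis. The lamp's foot meets the plunger 8 mm below this; the lugs can turn with the foot over 21 mm below; the collar is flush on the rim at 26 mm. Let go, a turned lamp springs up 5 mm and its lugs catch under the plate.
- plunger (a joint): Travel of the sprung brass plunger in the holder, m: 0 up and free, about 0.013 when a turned lamp is let go, 0.018 with the collar flush on the rim. It pushes up with about 3 N at 0 and 10 N at 0.018.
- shade: Bystander: loose aluminium cone shade of the lamp, standing mouth down, 144 mm wide at the foot, 118 mm tall; origin under its centre.
- cruet: Bystander: white and blue ceramic oil cruet, 68 mm in diameter, 181 mm tall; origin under its centre.
- pasta_jar: Bystander: closed glass jar of pasta with a wooden lid, 84 mm in diameter, 157 mm tall; origin under its centre.
Things that resemble listed ones, but are neither listed nor needed, are in the scene too. Of the things that look like the rack, the larger one is meant. Leave any green look-alike of the opal alone.

How it is judged:
By the outcome, as a careful person would: the job done as asked, in the order asked, and still so for the second after the job is handed in, while the arm keeps its last pose, push and grip.
It also fails if it takes over 48 s, if anything falls off the work surface, if the arm or the gripper's body presses on something with over 40 N, if the wrist force passes 120 N, or if a joint passes its speed limit or range.

## Robot

A 6-joint arm with a two-finger parallel gripper is mounted at the origin on the work surface. World frame = base frame: x ahead of the robot, y to its left, z up, the work surface at z = 0. Lengths are in mm, angles in rad, forces in N, time in s.
With the tool pointing down it reaches from about 350 to 975 mm from the base axis. Payload 7.1 kg.
Tool frame: the origin (TCP) lies at the very end of the fingers, on their centre line; the grasp point (between the pads) lies 19 mm behind it (ctrl.grip_point_offset is the distance from the TCP to the grasp point, in mm); z points along the fingers, y is the direction in which the jaws open and shut (so a half turn about z gives the same grasp; the last joint's range is limited). The gripper opens to 88 mm and grips with 3 to 60 N. Pads are 20 mm wide; open, the fingers measure 115 mm over their backs; the gripper's body (75 mm by 178 mm) begins 61 mm behind the grasp point.
Start: joints at [-1.154, 0.423, 1.63, -0, 1.089, -0.019], TCP at [263.85, -566.558, 222.675] pointing down, gripper open.
Joint ranges: [-3, 3], [-0.9, 2.11], [0.09, 2.58], [-1.31, 4.45], [0.11, 2.69], [-2.54, 2.54]. Speed limits (rad/s): [2.39, 2.39, 3.01, 3.14, 3.14, 3.14].

## Interface

Orientations are given as a rotation vector (axis times angle).
In Python, from workcell import ctrl gives the robot as it stands.
- The arm moves only by the tool move_arm, never from a script. Its argument "increments" is one flat list of numbers, 5 for each row, row after row: the closure in counts, from 0 (fully open) to 255 (shut), then the shift along the tool's x, y, z in mm, then the turn about the tool's z in degrees. In form: [grip, dx, dy, dz, yaw, grip, dx, dy, dz, yaw, ...]. A call has 1 to 12 rows; each row is the pose to reach, as a shift and turn from the pose measured when the call began, along the tool's axes at that moment; what a row does not reach only later rows make up. A row lasts 1/8 s, in which the tool goes at most 62.5 mm and 10.7 degrees, less where a joint would pass 70% of its speed; a pose out of reach is approached as far as the arm can. A call with a gripper value outside its range is refused whole. The fingers move at their own pace and stop on an object; the grip force is fixed at half the most. Time passes only in rows, so rows that repeat a pose let the fingers close. It gives the time, the measured TCP pose, the force and the opening at its end, in the units of the state.
- ctrl.get_obs(): the state, without advancing time (a new reading comes with each control period).
- ctrl.get_image(name): name is "side" or "top" or "wrist"; returns a dict with "frame" (420x560x3 uint8, red, green, blue), "vertical_fov" (degrees; the focal length in pixels is half the picture's height over the tangent of half this angle, whatever the lens; pixels are square), "cx", "cy" (the principal point, pixels), "distortion" ([k1, k2, p1, p2, k3] as OpenCV has them; the pictures are not rectified), "pose" (4x4, takes a point from camera to world coordinates); the wrist camera has in their place "mount" (4x4, takes a point from camera to tool coordinates, whose origin is the TCP and whose axes are the flange's). Camera axes: x right, y down, z forward; pixel columns grow to the right and rows downward; lengths in mm; the calibration is good to about 2 mm. A picture is of the moment at which its call begins: read the wrist's pose just before it. There is no depth.
- ctrl.close_job(): hands the job in, once; it reports no verdict.
The state is a dict: "t": time; "qpos": joint angles; "qvel": joint speeds; "joint_torque": joint torques, N m; "ee_pos": TCP position; "orientation": TCP orientation; "ft_force": force on the tool from outside, world axes, zero at the start; "moment": the same for the moment, N m; "width": finger opening in mm.
Only numpy, scipy, OpenCV 4.12 (cv2) and the standard library are available. Lean on these libraries where they do the work, as an engineer would, in place of code of your own. Each camera call takes 0.05 s, during which the arm holds its last target.

## Working session

There is one attempt and no reset: what is moved stays moved. The work goes in short steps, Python scripts to look and compute and a tool call to move; the robot and the scene stay as the last step left them, time stands still between calls to the robot, and variables do not carry over. Pictures are saved under pics/ and viewed, and the job is handed in when it is done.

Besides the shell and the picture viewer there is one more tool, called after "Request:" as name(argument=value, ...) on one line, values as JSON. move_arm: Moves the arm, as the interface text tells. Its arguments: {"type":"object","properties":{"increments":{"type":"array","items":{"type":"number"}}},"required":["increments"]}

```bash
mkdir -p pics; ls; cat > h.py <<'E'
import numpy as np, cv2, pickle
from workcell import ctrl
from scipy.spatial.transform import Rotation as R
def snap(name,tag):
    o=ctrl.get_obs(); im=ctrl.get_image(name)
    if name=="wrist":
        T=np.eye(4);T[:3,:3]=R.from_rotvec(o["orientation"]).as_matrix();T[:3,3]=o["ee_pos"]
        im["pose"]=T@np.array(im["mount"])
    pickle.dump(im,open(f"pics/{tag}.pkl","wb"))
    cv2.imwrite(f"pics/{tag}.png",im["frame"][:,:,::-1]); return im
def load(tag): return pickle.load(open(f"pics/{tag}.pkl","rb"))
def K(im):
    f=im["frame"].shape[0]/2/np.tan(np.radians(im["vertical_fov"])/2)
    return np.array([[f,0,im["cx"]],[0,f,im["cy"]],[0,0,1.]])
def rays(im,px):
    px=np.array(px,float).reshape(-1,1,2)
    n=cv2.undistortPoints(px,K(im),np.array(im["distortion"],float)).reshape(-1,2)
    P=np.array(im["pose"]); d=np.c_[n,np.ones(len(n))]@P[:3,:3].T
    return P[:3,3],d/np.linalg.norm(d,axis=1)[:,None]
def onz(im,px,z):
    o,d=rays(im,px); return o+d*((z-o[2])/d[:,2])[:,None]
def tri(obs):
    A=np.zeros((3,3));b=np.zeros(3);L=[]
    for im,p in obs:
        o,d=rays(im,[p]);d=d[0];M=np.eye(3)-np.outer(d,d);A+=M;b+=M@o;L.append((M,o))
    x=np.linalg.solve(A,b); return x,[float(np.linalg.norm(M@(x-o))) for M,o in L]
def proj(im,X):
    T=np.linalg.inv(np.array(im["pose"]))
    return cv2.projectPoints(np.array(X,float).reshape(-1,3),cv2.Rodrigues(T[:3,:3])[0],T[:3,3],K(im),np.array(im["distortion"],float))[0].reshape(-1,2)
E
python3 - <<'E'
from h import *
for n in("side","top","wrist"):
    im=snap(n,n+"0"); print(n,im["vertical_fov"],np.round(im["pose"],2).tolist())
print(ctrl.get_obs())
E
```

```text
pics
side 45.715797888644296 [[-0.88, -0.26, 0.39, 92.77], [-0.47, 0.49, -0.73, 906.42], [0.0, -0.83, -0.56, 749.13], [0.0, 0.0, 0.0, 1.0]]
top 45.90104523869737 [[0.09, -0.97, 0.24, 290.33], [-1.0, -0.09, 0.02, 42.35], [-0.0, -0.24, -0.97, 1275.35], [0.0, 0.0, 0.0, 1.0]]
wrist 66.93890268466774 [[0.42, -0.88, -0.23, 329.19], [-0.91, -0.41, -0.11, -536.67], [-0.0, 0.26, -0.97, 383.8], [0.0, 0.0, 0.0, 1.0]]
{'t': 0.15, 'qpos': array([-1.15402247e+00,  4.23685489e-01,  1.63051212e+00, -1.23466363e-05,
        1.08858576e+00, -1.90105644e-02]), 'qvel': array([-1.08427410e-03, -3.02054191e-03, -2.62551820e-03, -1.21366304e-03,
       -8.54303426e-05, -1.77405308e-04]), 'joint_torque': array([-4.56819944e-04, -5.44984710e+01, -2.73919398e+01,  6.43154536e-02,
        2.05795752e-02, -4.65213532e-05]), 'ee_pos': array([ 263.66462175, -566.18357587,  222.06857228]), 'orientation': array([-3.06617101e+00, -6.78881768e-01,  3.86232797e-04]), 'ft_force': array([ 0.6327304 , -0.08585093,  0.15280126]), 'moment': array([ 0.0086486 , -0.02160544,  0.0105136 ]), 'width': 87.67630641561027}
```

View pics/side0.png

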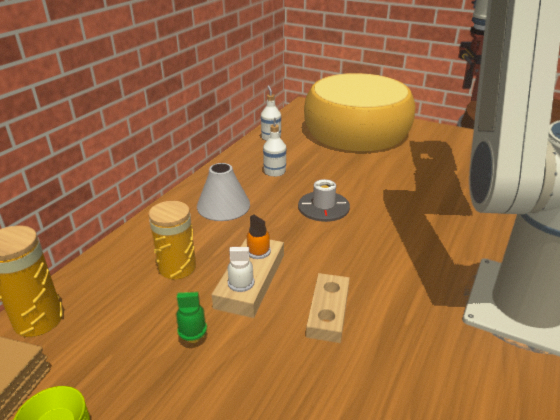

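View pics/top0.png

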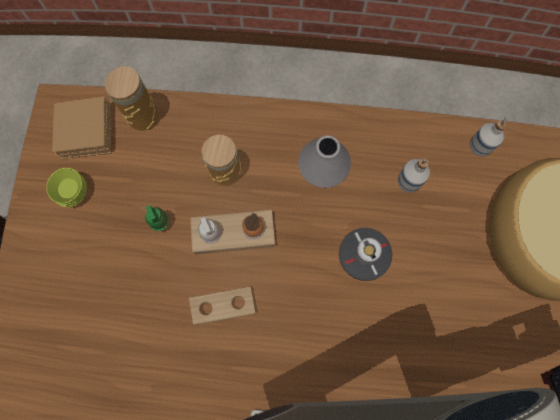

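View pics/wrist0.png

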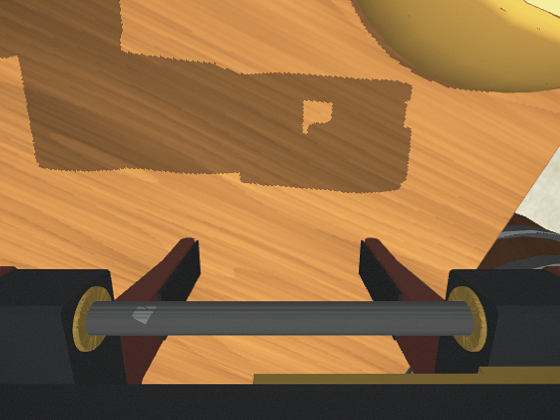

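Candidates for the amber lamp: the orange lamp with a black grip at side (258,238) / top (253,225), the white opal lamp at side (240,270) / top (208,230), and the green look-alike at side (190,318) / top (156,218). I choose the orange one in the larger rack. The holder is at side (325,195) / top (369,252). I'll check this in close crops.

```bash
python3 - <<'E'
from h import *
def crop(t,x,y,w,h,s): 
    f=load(t)["frame"][y:y+h,x:x+w,::-1]; return cv2.resize(f,None,fx=s,fy=s,interpolation=cv2.INTER_CUBIC)
a=crop("side0",210,160,160,140,2.5); a=crop("side0",205,165,160,140,2.5)
b=crop("top0",185,190,220,100,3.6)
cv2.imwrite("pics/c1.png",crop("side0",205,165,160,140,5)[:600,:800]); cv2.imwrite("pics/c2.png",b)
E
```

```text
(no output)
```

View pics/c1.png

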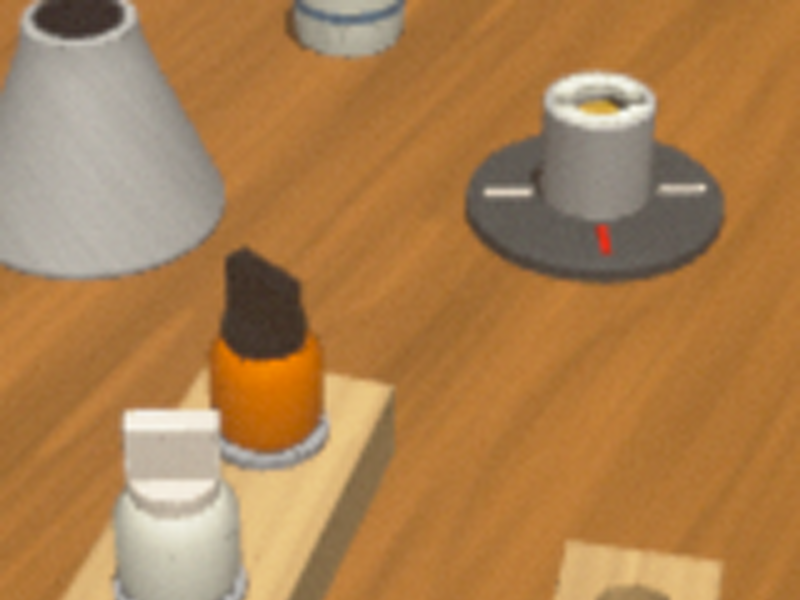

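View pics/c2.png

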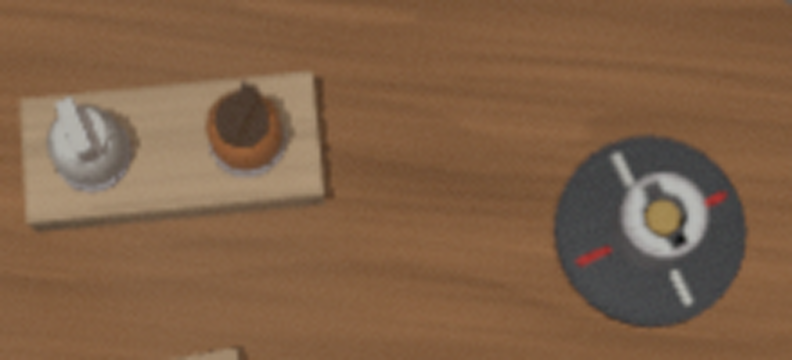

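```bash
python3 - <<'E'
from h import *
T=load("top0");S=load("side0")
t=lambda x,y:(x/3.6+185-.36,y/3.6+190-.36); s=lambda x,y:(x/5+205-.4,y/5+165-.4)
# mouth centre: ring
print("mouth",tri([(T,t(664,216)),(S,s(600,102))]))
print("amber grip top",tri([(T,t(245,98)),(S,s(265,266))]))
for n,p,z in(("mouth70",(664,216),70),("foot12",(650,231),12),("gripA",(245,88),131),("rackTL",(22,98),40),("TR",(312,73),40),("BL",(26,222),40),("BR",(322,195),40)):
    print(n,onz(T,[t(*p)],z)[0].round(1))
w=onz(T,[t(616,155),t(683,300)],12);r=onz(T,[t(582,262),t(724,197)],12)
for q in(w,r): print(q.round(1),np.degrees(np.arctan2(*(q[1]-q[0])[[1,0]])))
w=onz(S,[s(485,191),s(705,187)],12);print(w,np.degrees(np.arctan2(*(w[1]-w[0])[[1,0]])))
E
```

```text
mouth (array([ 520.68415298, -145.42985367,   70.97324484]), [0.6063691631510706, 0.6063691631510599])
amber grip top (array([559.73901009, 143.03212741, 130.79752093]), [3.2069235220818126, 3.206923522081958])
mouth70 [ 520.3 -145.8   70. ]
foot12 [ 519.5 -145.3   12. ]
gripA [569.5 144.9 131. ]
rackTL [570.  311.9  40. ]
TR [607.1 106.5  40. ]
BL [480.9 297.   40. ]
BR [519.5  90.9  40. ]
[[ 573.1 -117.5   12. ]
 [ 471.7 -171.8   12. ]] -151.8201940977891
[[ 492.8  -97.8   12. ]
 [ 549.1 -197.7   12. ]] -60.62539641989541
[[ 575.74093182 -121.60338767   12.        ]
 [ 471.80781956 -181.22914753   12.        ]] -150.15738319989316
```

```bash
python3 - <<'E'
from h import *
T=load("top0");S=load("side0")
print("pouf",onz(T,[(497,250),(495,210),(530,292),(530,165)],60).round(), onz(S,[(305,105),(412,105),(360,147)],0).round())
print("pouf top z est",tri([(T,(530,225)),(S,(360,92))]))
print("shade",onz(T,[(325,163)],0).round(),"cruet",onz(T,[(413,182)],10).round(),"jar",onz(T,[(220,150)],157).round(), onz(T,[(484,145)],10))
w=load("wrist0");print(np.round(w["mount"],3), K(w).round(1))
o=ctrl.get_obs();M=R.from_rotvec(o["orientation"]).as_matrix();print(M.round(3))
for tgt in((554,147),(520,-145)):
    print(M.T@(np.array([*tgt,260])-o["ee_pos"]))
E
```

```text
pouf [[ 549. -479.   60.]
 [ 655. -474.   60.]
 [ 448. -569.   60.]
 [ 791. -578.   60.]] [[ 881. -778.    0.]
 [ 511. -970.    0.]
 [ 562. -535.    0.]]
pouf top z est (array([ 577.4748817 , -503.65639629,  198.04240048]), [8.1768527078372, 8.176852707837343])
shade [[762. -24.   0.]] cruet [[ 727. -265.   10.]] jar [[715. 238. 157.]] [[ 856.90608729 -467.49906826   10.        ]]
[[   0.      -0.967   -0.256   71.84 ]
 [   1.       0.       0.       0.75 ]
 [   0.      -0.256    0.967 -161.811]
 [   0.       0.       0.       1.   ]] [[317.6   0.  279.2]
 [  0.  317.6 209.7]
 [  0.    0.    1. ]]
[[ 0.907  0.422 -0.   ]
 [ 0.422 -0.907  0.001]
 [ 0.    -0.001 -1.   ]]
[ 564.25406449 -524.01357962  -37.30089872]
[ 410.17078018 -273.65733034  -37.60080543]
```

Request:
move_arm(increments=[0,30,-15,-5,0,0,75,-45,-15,0,0,125,-80,-25,0,0,180,-115,-38,0,0,235,-155,-38,0,0,290,-190,-38,0,0,340,-225,-38,0,0,380,-252,-38,0,0,405,-270,-38,0,0,410,-274,-38,0,0,410,-274,-38,0])

```text
t: 1.52
ee_pos: [519.4, -144.9, 260.2]
orientation: [-3.066, -0.68, 0.001]
ft_force: [0.6, 0.4, -0.2]
width: 87.7
```

```bash
python3 - <<'E'
from h import *
im=snap("wrist","w1");o=ctrl.get_obs();print(o["t"],o["ee_pos"],o["orientation"],o["qpos"],o["ft_force"])
E
```

```text
1.575 [ 519.19218359 -145.38336892  260.23083385] [-3.06630018e+00 -6.78392301e-01  1.36958035e-03] [-2.95425591e-01  2.53833041e-01  1.78414902e+00  6.36716365e-04
  1.10493241e+00  8.39616329e-01] [ 0.23409844  0.03826404 -0.43314594]
```

View pics/w1.png

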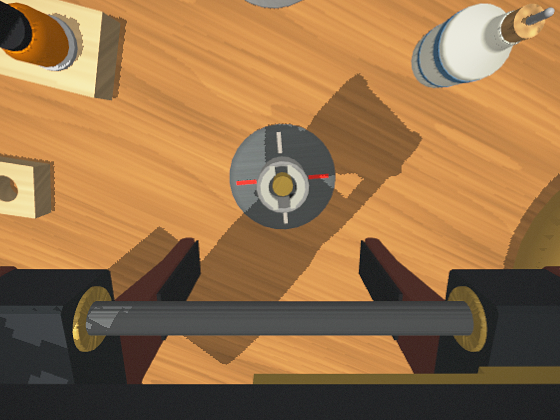

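The holder is at (283,180), with white marks at (279,142) and (285,217), red marks at (246,183) and (318,177), and the mouth at (283,186). I'll zoom in to measure it.

```bash
python3 - <<'E'
from h import *
im=load("w1");f=im["frame"][120:235,225:340,::-1]
cv2.imwrite("pics/c3.png",cv2.resize(f,None,fx=5,fy=5,interpolation=cv2.INTER_CUBIC))
hsv=cv2.cvtColor(im["frame"],cv2.COLOR_RGB2HSV)
h,s,v=[hsv[...,i].astype(int) for i in range(3)]
reg=np.zeros(h.shape,bool);reg[120:235,225:340]=1
red=reg&((h<6)|(h>174))&(s>150)&(v>80)
n,l,st,c=cv2.connectedComponentsWithStats(red.astype(np.uint8));print([(st[i,4],c[i].round(1)) for i in range(1,n) if st[i,4]>8])
wh=reg&(s<40)&(v>190)
n,l,st,c=cv2.connectedComponentsWithStats(wh.astype(np.uint8));print([(st[i],c[i].round(1)) for i in range(1,n) if st[i,4]>8])
br=reg&(h>15)&(h<32)&(s>100)&(np.hypot(*(np.indices(h.shape)-np.array([186,283])[:,None,None]))<14)
ys,xs=np.nonzero(br);print("brass",xs.mean(),ys.mean(),len(xs))
E
```

```text
[(np.int32(78), array([317.9, 176. ])), (np.int32(77), array([246.3, 181.9]))]
[(array([277, 132,   5,  21,  72], dtype=int32), array([279.1, 141.8])), (array([288, 165,  17,  44, 354], dtype=int32), array([296.7, 185.9])), (array([260, 166,  18,  44, 353], dtype=int32), array([268.2, 188.2])), (array([284, 213,   4,  10,  31], dtype=int32), array([285.2, 217.6]))]
brass 282.23514211886305 184.15245478036175 387
```

View pics/c3.png

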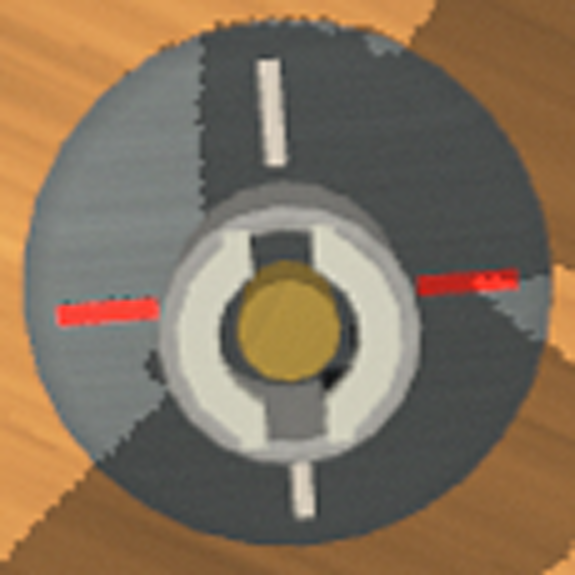

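```bash
cat >> h.py <<'E'
def mouth(im,c,rad=32):
    hsv=cv2.cvtColor(im["frame"],cv2.COLOR_RGB2HSV);s,v=hsv[...,1].astype(int),hsv[...,2].astype(int)
    m=(s<40)&(v>190);n,l,st,ce=cv2.connectedComponentsWithStats(m.astype(np.uint8))
    pts=np.vstack([np.argwhere(l==i)[:,::-1] for i in range(1,n) if st[i,4]>250 and np.hypot(*(ce[i]-c))<rad])
    hull=cv2.convexHull(pts.astype(np.int32)); return cv2.fitEllipse(hull)
E
python3 - <<'E'
from h import *
im=load("w1");T=load("top0");S=load("side0")
e=mouth(im,(283,186));print(e,onz(im,[e[0]],70))
t=lambda x,y:(x/3.6+185-.36,y/3.6+190-.36); s=lambda x,y:(x/5+205-.4,y/5+165-.4)
print(tri([(im,e[0]),(T,t(664,216)),(S,s(600,102))]),tri([(im,e[0]),(S,s(600,102))]))
q=onz(im,[(317.9,176),(246.3,181.9)],12);d=q[0]-q[1];print("red",q.round(1),np.degrees(np.arctan2(d[1],d[0])),q.mean(0))
for a,b in(((278.3,132),(279.9,152)),):pass
q=onz(im,[(279.1,141.8),(285.2,217.6)],12);d=q[0]-q[1];print("white",np.degrees(np.arctan2(d[1],d[0])),q[0],q[1])
# slot edges along +x/-x at crop px
q=onz(im,[(225-.4+282/5,120-.4+233/5),(225-.4+297/5,120-.4+440/5)],70);d=q[0]-q[1];print("slot",np.degrees(np.arctan2(d[1],d[0])),q.mean(0))
T=onz(im,[(40,42),(15,25)],60);print(T)
E
```

```text
((282.12841796875, 186.9614715576172), (44.04737091064453, 47.21281814575195), 170.48178100585938) [[ 525.51192117 -146.24221105   70.        ]]
(array([ 522.660634  , -146.61612141,   68.71563013]), [2.6068990865124078, 2.1797804977695288, 1.3402921005209236]) (array([ 523.82457842, -147.15936118,   68.98868445]), [1.697498227771751, 1.6974982277715056])
red [[ 548.5 -187.3   12. ]
 [ 502.  -106.1   12. ]] -60.202196314511646 [ 525.22136582 -146.68675981   12.        ]
white 29.72485004157007 [ 566.54302366 -123.21533562   12.        ] [ 479.61166196 -172.85009132   12.        ]
slot 29.265100463397275 [ 525.40247092 -146.78725413   70.        ]
[[555.74233029 145.42252522  60.        ]
 [560.54669242 172.73906946  60.        ]]
```

Request:
move_arm(increments=[0,20,-33,0,0,0,52,-84,0,0,0,85,-136,0,0,0,117,-188,0,0,0,143,-230,0,0,0,155,-249,0,0,0,156,-250,0,0,0,156,-250,0,0])

```text
t: 2.58
ee_pos: [555.1, 145.4, 260.3]
orientation: [-3.067, -0.677, 0.002]
ft_force: [-0.7, 0.1, -0.2]
width: 88.0
```

```bash
python3 - <<'E'
from h import *
im=snap("wrist","w2");o=ctrl.get_obs();print(o["t"],o["ee_pos"],o["orientation"],o["qpos"],o["ft_force"])
E
```

```text
2.625 [555.13467155 145.2785778  260.37313278] [-3.06733866e+00 -6.75794877e-01  2.07121780e-03] [2.34834975e-01 3.06921455e-01 1.71008031e+00 7.90556206e-04
 1.12589725e+00 1.37158032e+00] [0.14844115 0.07156517 0.77696214]
```

View pics/w2.png

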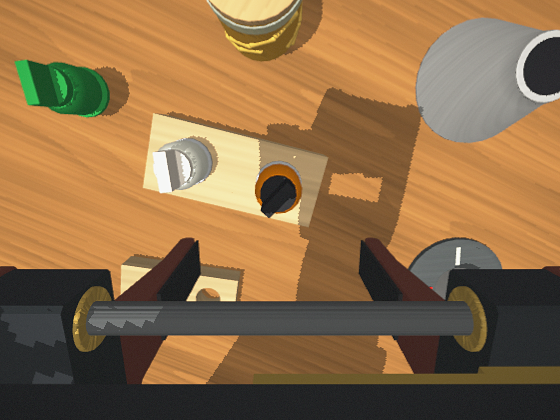

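The amber lamp is at (279,190) in the rack. Its black bar runs diagonally, from about (265,213) to (295,183). I'll zoom in.

```bash
python3 - <<'E'
from h import *
im=load("w2");f=im["frame"][150:230,240:330,::-1].astype(float)
f=np.clip((f/255)**.45*255,0,255).astype(np.uint8)
cv2.imwrite("pics/c4.png",cv2.resize(f,None,fx=7,fy=7,interpolation=cv2.INTER_CUBIC))
E
```

```text
(no output)
```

View pics/c4.png

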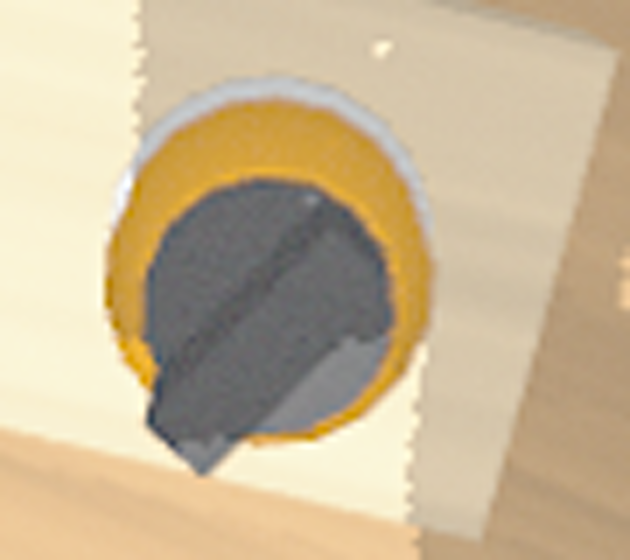

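```bash
python3 - <<'E'
from h import *
im=load("w2");g=im["frame"][165:222,250:305].astype(float).mean(2)
g=np.clip((g-10)/50,0,1)*255
cv2.imwrite("pics/c5.png",cv2.resize(g.astype(np.uint8),None,fx=10,fy=10,interpolation=cv2.INTER_CUBIC))
E
```

```text
(no output)
```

View pics/c5.png

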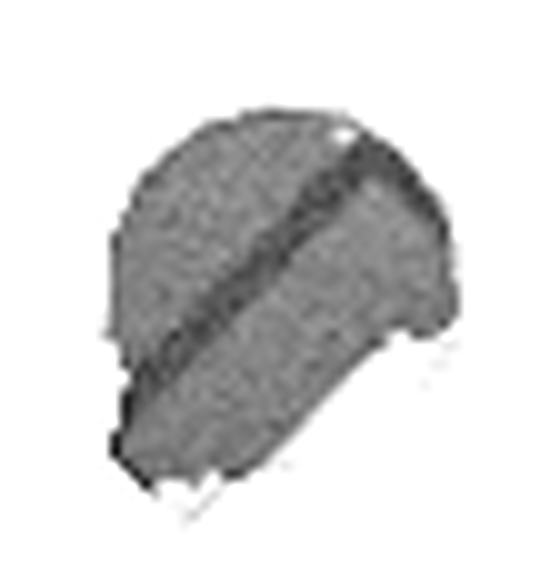

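```bash
python3 - <<'E'
from h import *
im=load("w2");T=load("top0");S=load("side0")
p=lambda x,y:(x/10+250-.45,y/10+165-.45)
C=onz(im,[p(115,450),p(190,520),p(370,176),p(445,245)],131)
print(C.round(1),"centre",C.mean(0));d=C[2]-C[0];print(np.linalg.norm(d),np.degrees(np.arctan2(d[1],d[0])),np.linalg.norm(C[1]-C[0]))
d=C[3]-C[1];print(np.degrees(np.arctan2(d[1],d[0])))
o=ctrl.get_obs();M=R.from_rotvec(o["orientation"]).as_matrix();print("toolx",np.degrees(np.arctan2(M[1,0],M[0,0])))
# collar circle z=46 & orange silhouette
hsv=cv2.cvtColor(im["frame"],cv2.COLOR_RGB2HSV);h,s,v=[hsv[...,i].astype(int) for i in range(3)]
m=np.zeros(h.shape,np.uint8);m[150:230,240:330]=((h>8)&(h<22)&(s>200))[150:230,240:330]
n,l,st,c=cv2.connectedComponentsWithStats(m);i=1+st[1:,4].argmax();print(st[i],c[i])
for z in(40,46,94,104,131): print(z,proj(im,[[555.5,146,z]]).round(1))
t=lambda x,y:(x/3.6+185-.36,y/3.6+190-.36)
print("opal/rack",onz(T,[t(245,98)],131))
# rack corner views
E
```

```text
[[543.4 158.2 131. ]
 [540.1 148.9 131. ]
 [577.3 147.5 131. ]
 [574.4 138.4 131. ]] centre [558.78134101 148.22782917 131.        ]
35.6055632048122 -17.523348753110362 9.870009313516418
-17.063639947471984
toolx 24.84980044285379
[255 165  47  48 648] [278.16975309 180.36265432]
40 [[278.4 185.8]]
46 [[278.4 186.7]]
94 [[278.3 195.2]]
104 [[278.2 197.3]]
131 [[278.1 203.5]]
opal/rack [[562.77811916 144.20456241 131.        ]]
```

Request:
move_arm(increments=[0,0,0,0,-10,0,0,0,0,-20,0,0,0,0,-30,0,0,0,0,-40,0,0,0,0,-50,0,0,0,0,-60,0,0,0,0,-70,0,0,0,0,-80,0,0,0,0,-90,0,0,0,0,-100,0,0,0,0,-110,0,0,0,0,-120])

```text
t: 4.12
ee_pos: [555.1, 143.6, 260.5]
orientation: [-0.943, -2.995, 0.001]
ft_force: [0.3, -0.4, -0.3]
width: 87.9
```

Request:
move_arm(increments=[0,0,0,0,-10,0,0,0,0,-18,0,0,0,0,-18])

```text
t: 4.5
ee_pos: [555.1, 142.1, 260.5]
orientation: [-0.467, -3.105, 0.0]
ft_force: [-0.1, -0.5, 0.4]
width: 87.7
```

```bash
python3 - <<'E'
from h import *
im=snap("wrist","w3");o=ctrl.get_obs();M=R.from_rotvec(o["orientation"]).as_matrix();print(o["t"],o["ee_pos"],o["qpos"],np.degrees(np.arctan2(M[1,0],M[0,0])))
uv=proj(im,[[555,146,118]])[0].astype(int);print(uv)
x,y=uv-35; f=im["frame"][y:y+70,x:x+70,::-1].astype(float)
f=np.clip((f/255)**.45*255,0,255).astype(np.uint8)
cv2.imwrite("pics/c6.png",cv2.resize(f,None,fx=8,fy=8,interpolation=cv2.INTER_CUBIC));print(x,y)
E
```

```text
4.55 [555.16080913 142.34094941 260.53233583] [ 2.30046207e-01  3.05739265e-01  1.71136535e+00  3.64699672e-04
  1.12594160e+00 -1.04081131e+00] 162.80574803678232
[282 195]
247 160
```

View pics/w3.png

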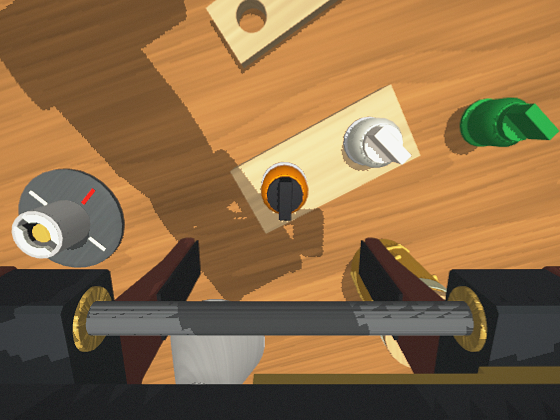

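View pics/c6.png

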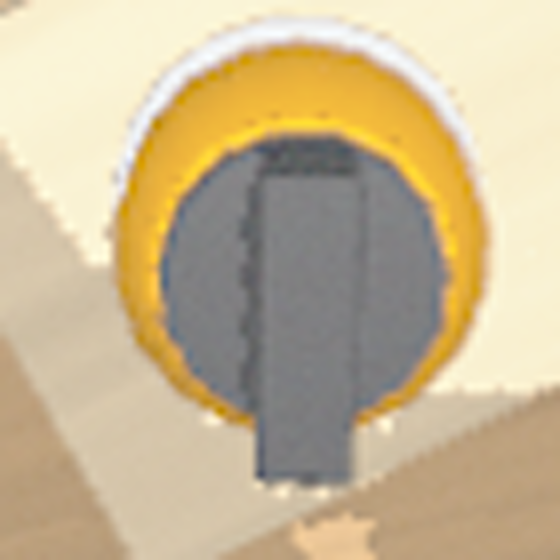

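The bar is now upright in the view, with its top face from x 279–292 and y 182–220. I'll combine the two yaws to cancel the mount bias.

```bash
python3 - <<'E'
from h import *
a=load("w2");b=load("w3")
p=lambda x,y:(x/10+250-.45,y/10+165-.45)
q=lambda x,y:(x/8+247-.44,y/8+160-.44)
ca=[p(115,450),p(190,520),p(370,176),p(445,245)]
cb=[q(260,178),q(360,178),q(257,480),q(353,480)]  # tool x negative end bottom
A=onz(a,ca,131).mean(0);C=onz(b,cb,131);B=C.mean(0);print(A,B,C.round(1))
d=C[:2].mean(0)-C[2:].mean(0);print("ang",np.degrees(np.arctan2(d[1],d[0])),np.linalg.norm(d))
# tool-frame bias e: A = X + R1 e ; B = X + R2 e (xy)
def rot(im):
    return (np.array(im["pose"])@np.linalg.inv(np.array(im["mount"])))[:2,:2]
R1,R2=rot(a),rot(b)
M=np.block([[np.eye(2),R1],[np.eye(2),R2]]);s=np.linalg.solve(M,np.r_[A[:2],B[:2]]);print("X",s[:2],"bias tool",s[2:])
# triangulated height using two views, per z
for z in(121,131,141):
    print(z,onz(a,ca,z).mean(0)-onz(b,cb,z).mean(0))
m=load("w1");e=mouth(m,(283,186));P=onz(m,[e[0]],70)[0][:2]-rot(m)@s[2:];print("mouth corr",P)
o=ctrl.get_obs();M=R.from_rotvec(o["orientation"]).as_matrix();print("tool delta",M.T@(np.r_[s[:2],131]-o["ee_pos"]))
print(tri([(a,np.mean(ca,0)),(b,np.mean(cb,0))]))
T=load("top0");S=load("side0");s5=lambda x,y:(x/5+205-.4,y/5+165-.4)
print(tri([(b,np.mean(cb,0)),(S,s5(262,266))]))
E
```

```text
[558.78134101 148.22782917 131.        ] [557.77540188 147.86330675 131.        ] [[538.7 147.9 131. ]
 [542.1 159.  131. ]
 [573.5 136.8 131. ]
 [576.8 147.8 131. ]]
ang 162.2516531187818 36.49394038466689
X [558.34832211 147.85253086] bias tool [ 0.55071696 -0.15832025]
121 [-3.41334271 -0.0373535   0.        ]
131 [1.00593913 0.36452242 0.        ]
141 [5.42522096 0.76639834 0.        ]
mouth corr [ 525.07974045 -146.61847464]
tool delta [ -1.59976213   6.26593943 129.5273815 ]
(array([558.26833308, 147.82428298, 127.63198449]), [0.04706916481199368, 0.047069164811962105])
(array([555.90533105, 147.73831669, 134.10167992]), [0.9511168910918297, 0.9511168910919775])
```

Request:
move_arm(increments=[0,-1,4,20,-0.5,0,-1.6,6.3,60,-0.5,0,-1.6,6.3,100,-0.5,0,-1.6,6.3,125,-0.5,0,-1.6,6.3,138,-0.5,0,-1.6,6.3,138,-0.5,0,-1.6,6.3,138,-0.5])

```text
t: 5.42
ee_pos: [559.1, 147.9, 123.6]
orientation: [0.457, 3.108, 0.001]
ft_force: [-0.5, -0.2, 0.0]
width: 87.8
```

```bash
python3 - <<'E'
from h import *
im=snap("wrist","w4");o=ctrl.get_obs();M=R.from_rotvec(o["orientation"]).as_matrix();print(o["t"],o["ee_pos"],o["ft_force"],np.degrees(np.arctan2(M[1,0],M[0,0])),M.T@(np.array([558.3,147.8,107])-o["ee_pos"]))
snap("side","s4")
E
```

```text
5.475 [559.19369023 147.99935043 123.75161354] [ 0.26059391  0.86457931 -0.35826253] 163.27327597903832 [ 0.80488866 -0.45852997 16.75102634]
```

View pics/w4.png

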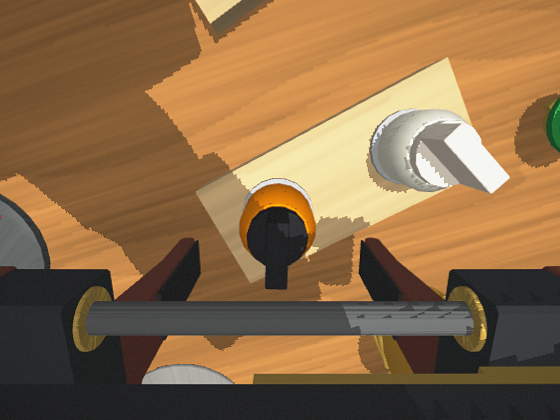

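View pics/s4.png

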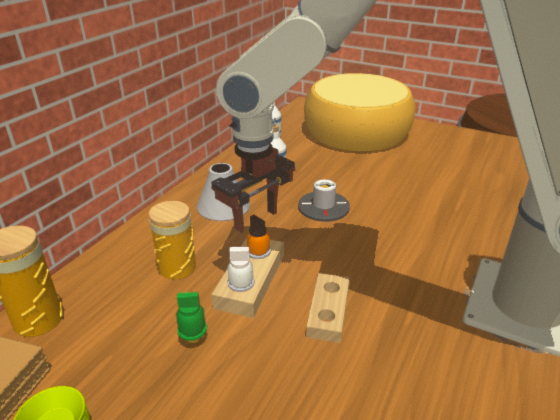

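The bar (266–288, 250–288) lies midway between the fingers. I'll go down and close.

Request:
move_arm(increments=[0,0.8,-0.5,10,1,0,0.8,-0.5,17,1,0,0.8,-0.5,17,1,0,0.8,-0.5,17,1])

```text
t: 6.02
ee_pos: [558.2, 147.8, 106.6]
orientation: [0.484, 3.104, 0.001]
ft_force: [-0.2, 0.1, 1.2]
width: 87.8
```

Request:
move_arm(increments=[120,0,0,0,0,255,0,0,0,0,255,0,0,0,0,255,0,0,0,0,255,0,0,0,0,255,0,0,0,0,255,0,0,0,0])

```text
t: 6.9
ee_pos: [558.3, 147.8, 106.6]
orientation: [0.484, 3.104, 0.001]
ft_force: [-0.3, -0.3, 0.1]
width: 21.7
```

```bash
python3 - <<'E'
from h import *
im=snap("wrist","w5");o=ctrl.get_obs();M=R.from_rotvec(o["orientation"]).as_matrix();print(o)
E
```

```text
{'t': 6.95, 'qpos': array([ 2.38052844e-01,  5.10992008e-01,  1.81015539e+00,  4.59255850e-04,
        8.20078667e-01, -1.02393436e+00]), 'qvel': array([ 8.16150644e-04, -1.24655234e-03, -2.08924196e-04,  1.26373933e-04,
       -3.84627312e-05, -4.26051119e-04]), 'joint_torque': array([-1.52794619e-03, -5.31761885e+01, -2.09533042e+01,  1.93881034e-02,
        6.92713517e-02,  6.37178937e-05]), 'ee_pos': array([558.21461283, 147.80529288, 106.58702208]), 'orientation': array([4.83604873e-01, 3.10393446e+00, 7.07651559e-04]), 'ft_force': array([ 0.07603347, -0.03679669,  0.34854666]), 'moment': array([ 0.04240156, -0.16811719, -0.03589778]), 'width': 17.18150448542182}
```

View pics/w5.png

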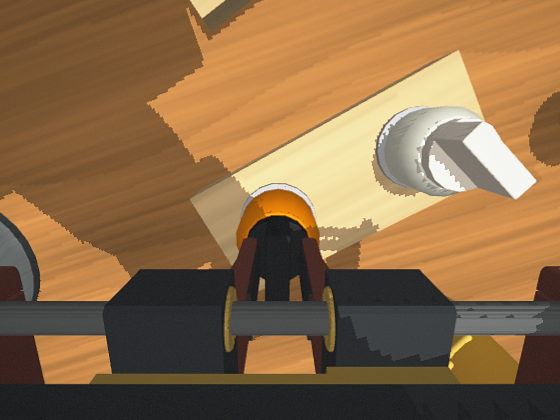

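Still closing (17 mm); keep closing.

Request:
move_arm(increments=[255,0,0,0,0,255,0,0,0,0,255,0,0,0,0])

```text
t: 7.32
ee_pos: [558.0, 147.8, 106.4]
orientation: [-0.484, -3.104, -0.0]
ft_force: [0.8, -1.3, -2.1]
width: 11.8
```

Request:
move_arm(increments=[255,0,0,-5,0,255,0,0,-15,0,255,0,0,-30,0,255,0,0,-55,0,255,0,0,-85,0,255,0,0,-105,0,255,0,0,-110,0,255,0,0,-110,0])

```text
t: 8.32
ee_pos: [558.0, 147.7, 216.8]
orientation: [0.484, 3.104, 0.001]
ft_force: [-0.1, -0.4, -2.7]
width: 11.7
```

```bash
python3 - <<'E'
from h import *
im=snap("wrist","w6");o=ctrl.get_obs();M=R.from_rotvec(o["orientation"]).as_matrix();print(o)
snap("side","s6")
ang=np.degrees(np.arctan2(M[1,0],M[0,0]))
print(ang,"delta to mouth",M.T@(np.array([525.1,-146.6,216])-o["ee_pos"]))
E
```

```text
{'t': 8.375, 'qpos': array([ 2.37966380e-01,  3.61057588e-01,  1.74360688e+00,  3.79655797e-04,
        1.03752457e+00, -1.02385696e+00]), 'qvel': array([-0.00018589,  0.01286232,  0.00431455, -0.00056001, -0.00052105,
        0.00111419]), 'joint_torque': array([ 4.26774379e-03, -5.17452192e+01, -2.76223111e+01,  2.52814946e-02,
        7.27235712e-02,  3.66390204e-04]), 'ee_pos': array([557.64333782, 147.61253201, 216.08437758]), 'orientation': array([-4.83601049e-01, -3.10346372e+00, -1.16119781e-04]), 'ft_force': array([-0.33296169, -0.24625649, -1.816194  ]), 'moment': array([ 0.04602085, -0.10718676, -0.04340297]), 'width': 11.774612743501555}
162.28608738835513 delta to mouth [-5.85180559e+01 -2.90164995e+02  5.36261849e-02]
```

View pics/w6.png

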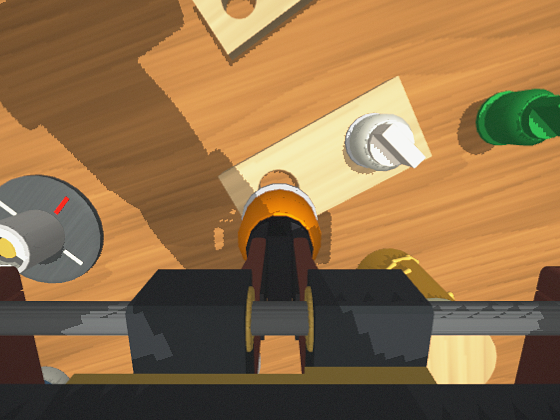

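View pics/s6.png

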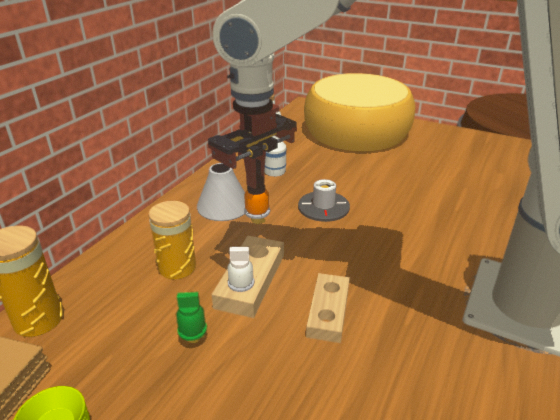

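Request:
move_arm(increments=[255,-4,-20,0,-5,255,-12,-60,0,-12,255,-22,-105,0,-20,255,-32,-155,0,-28,255,-42,-205,0,-36,255,-50,-248,0,-43,255,-56,-275,0,-47,255,-58.5,-288,0,-47.2,255,-58.5,-290,0,-47.2,255,-58.5,-290,0,-47.2,255,-58.5,-290,0,-47.2])

```text
t: 9.8
ee_pos: [525.1, -145.5, 215.6]
orientation: [0.8, -3.036, -0.001]
ft_force: [-0.8, -0.3, -1.0]
width: 11.9
```

```bash
python3 - <<'E'
from h import *
im=snap("wrist","w7");o=ctrl.get_obs();M=R.from_rotvec(o["orientation"]).as_matrix();print(o["t"],o["ee_pos"],o["qpos"],o["ft_force"],o["width"])
snap("side","s7");snap("top","t7")
ang=np.degrees(np.arctan2(M[1,0],M[0,0]))
print(ang,"delta to mouth",M.T@(np.array([525.1,-146.6,216])-o["ee_pos"]))
f=cv2.resize(load("side0")["frame"][:1,:1],None,fx=1,fy=1)
a=load("s7")["frame"][60:240,240:420,::-1];b=load("t7")["frame"][180:300,300:440,::-1]
cv2.imwrite("pics/c7.png",cv2.resize(a,None,fx=3.3,fy=3.3,interpolation=cv2.INTER_CUBIC))
E
```

```text
9.85 [ 525.10241232 -145.59324729  215.70698753] [-2.92152822e-01  3.15606839e-01  1.81276383e+00 -3.29996280e-04
  1.01466833e+00 -2.37834036e+00] [-0.81954434 -0.96341212 -2.78589712] 11.805087492278721
-150.4602365570582 delta to mouth [ 0.49880739 -0.87445003 -0.29315778]
```

View pics/w7.png

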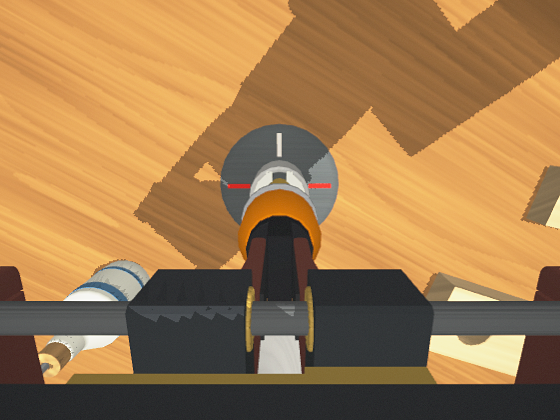

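View pics/c7.png

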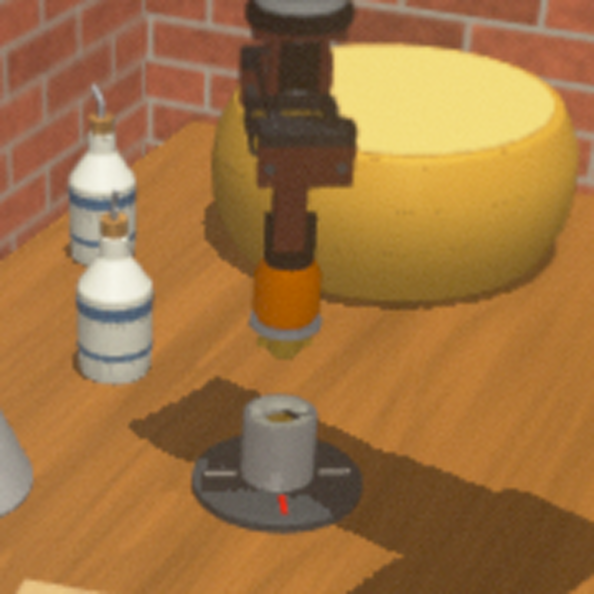

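```bash
python3 - <<'E'
from h import *
im=load("w7");hsv=cv2.cvtColor(im["frame"],cv2.COLOR_RGB2HSV);h,s,v=[hsv[...,i].astype(int) for i in range(3)]
reg=np.zeros(h.shape,bool);reg[120:240,215:345]=1
red=reg&((h<6)|(h>174))&(s>150)&(v>80)
n,l,st,c=cv2.connectedComponentsWithStats(red.astype(np.uint8))
k=[i for i in range(1,n) if st[i,4]>20];print([(st[i],c[i].round(1)) for i in k])
k.sort(key=lambda i:c[i][0])
# outer ends
out=[]
for i,sg in((k[0],-1),(k[-1],1)):
    ys,xs=np.nonzero(l==i); m=xs==(xs.min() if sg<0 else xs.max()); out.append((xs[m].mean()+.5*sg,ys[m].mean()))
q=onz(im,out,12);d=q[0]-q[1];print(out,q.round(1),q.mean(0),np.degrees(np.arctan2(d[1],d[0])),np.linalg.norm(d))
im1=load("w1");
q=onz(im1,[(329,175.1),(236.2,182.6)],12);print(q,q.mean(0),np.linalg.norm(q[0]-q[1]))
wh=reg&(s<40)&(v>190);n,l,st,c=cv2.connectedComponentsWithStats(wh.astype(np.uint8));print([(st[i],c[i].round(1)) for i in range(1,n) if st[i,4]>20])
# predicted mouth direction
M=(np.array(im["pose"])@np.linalg.inv(np.array(im["mount"])))
# foot disc outer edge: dark grey
f=im["frame"][120:260,210:350,::-1];cv2.imwrite("pics/c8.png",cv2.resize(f,None,fx=4.2,fy=4.2,interpolation=cv2.INTER_CUBIC))
E
```

```text
[(array([228, 184,  22,   4,  88], dtype=int32), array([238.5, 185.5])), (array([308, 184,  23,   4,  89], dtype=int32), array([319.4, 185.5]))]
[(np.float64(227.5), np.float64(185.5)), (np.float64(330.5), np.float64(185.5))] [[ 554.8 -198.7   12. ]
 [ 495.6  -94.2   12. ]] [ 525.20620991 -146.46100341   12.        ] -60.45011728718734 120.16906760155106
[[ 555.60694185 -199.78389742   12.        ]
 [ 495.55045749  -94.52222984   12.        ]] [ 525.57869967 -147.15306363   12.        ] 121.18910832283652
[(array([277, 133,   4,  23,  92], dtype=int32), array([278.5, 144. ])), (array([251, 167,  38,  27, 278], dtype=int32), array([265.2, 178.1])), (array([287, 171,  18,  21, 182], dtype=int32), array([294.2, 180.2]))]
```

View pics/c8.png

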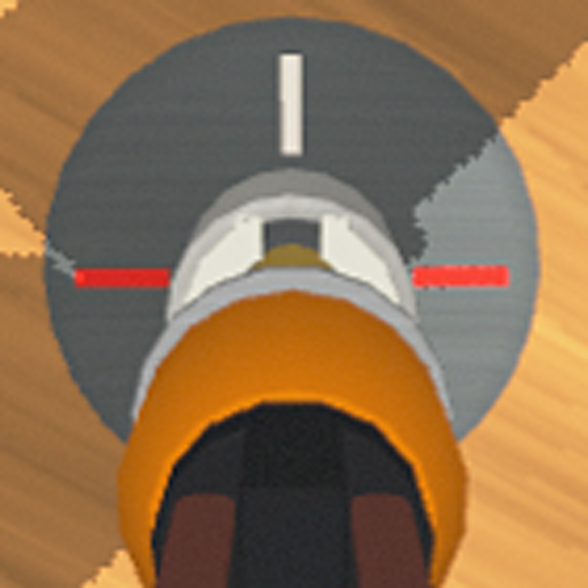

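Request:
move_arm(increments=[255,0.5,-0.9,10,0,255,0.5,-0.9,25,0,255,0.5,-0.9,40,0,255,0.5,-0.9,46,0,255,0.5,-0.9,46,0,255,0.5,-0.9,46,0])

```text
t: 10.7
ee_pos: [525.3, -147.0, 170.0]
orientation: [0.8, -3.037, -0.0]
ft_force: [-0.1, -0.4, -2.5]
width: 11.8
```

```bash
python3 - <<'E'
from h import *
im=snap("wrist","w9");o=ctrl.get_obs();M=R.from_rotvec(o["orientation"]).as_matrix();print(o["t"],o["ee_pos"],o["ft_force"],o["moment"],o["width"])
snap("side","s9")
print(np.degrees(np.arctan2(M[1,0],M[0,0])),"delta",M.T@(np.array([525.3,-146.7,157])-o["ee_pos"]))
a=load("s9")["frame"][100:240,260:400,::-1];b=im["frame"][120:260,210:350,::-1]
cv2.imwrite("pics/c9.png",cv2.resize(np.hstack([a,b]),None,fx=2.85,fy=2.85,interpolation=cv2.INTER_CUBIC))
E
```

```text
10.75 [ 525.40393762 -147.00863313  170.19903944] [ 0.08406205  0.01285133 -1.62404137] [ 0.06481163 -0.13014653 -0.00234723] 11.83439403162487
-150.47121911373276 delta [-0.06902797  0.31877058 13.19902724]
```

View pics/c9.png

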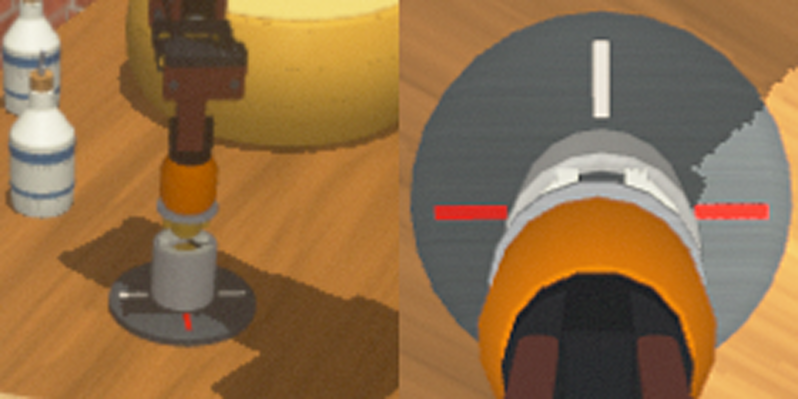

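Lamp foot sits centred over the bore. I'll lower in small steps, watching the force.

Request:
move_arm(increments=[255,0,0.3,5,0,255,0,0.3,9,0,255,0,0.3,13.5,0,255,0,0.3,13.5,0])

```text
t: 11.3
ee_pos: [524.9, -146.6, 156.2]
orientation: [0.8, -3.037, -0.001]
ft_force: [0.2, -0.3, -2.2]
width: 11.9
```

Request:
move_arm(increments=[255,0,0,3,0,255,0,0,6,0,255,0,0,9,0,255,0,0,9,0])

```text
t: 11.8
ee_pos: [525.3, -146.7, 147.4]
orientation: [0.801, -3.037, 0.0]
ft_force: [-0.0, -0.0, 3.2]
width: 11.8
```

Request:
move_arm(increments=[255,0,0,3,0,255,0,0,6,0,255,0,0,9,0,255,0,0,9.5,0,255,0,0,9.5,0])

```text
t: 12.42
ee_pos: [525.4, -146.8, 138.2]
orientation: [0.801, -3.037, 0.0]
ft_force: [-1.7, 0.7, 7.5]
width: 11.8
```

```bash
python3 - <<'E'
from h import *
im=snap("wrist","w10");snap("side","s10");o=ctrl.get_obs();M=R.from_rotvec(o["orientation"]).as_matrix();print(o["t"],o["ee_pos"],o["ft_force"],o["moment"],o["width"],o["qpos"][5])
a=load("s10")["frame"][100:240,260:400,::-1];b=im["frame"][120:260,210:350,::-1]
cv2.imwrite("pics/c10.png",cv2.resize(np.hstack([a,b]),None,fx=2.85,fy=2.85,interpolation=cv2.INTER_CUBIC))
E
```

```text
12.525 [ 525.39867037 -146.75278386  138.18782152] [-0.50001322  1.05918427  6.63644644] [0.23835395 0.19515675 0.01232611] 11.960563638451427 -2.379924587747167
```

View pics/c10.png

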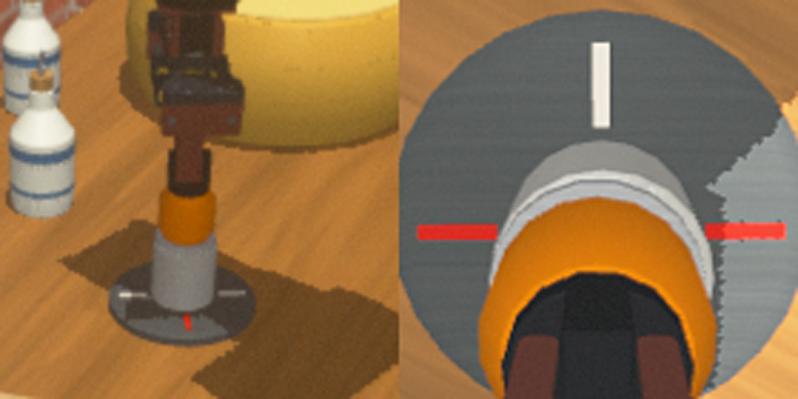

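Lamp is nearly down (collar about 1.6 mm above the rim), and the force matches the spring. Now I'll turn it clockwise.

Request:
move_arm(increments=[255,0,0,0.4,7,255,0,0,0.4,15,255,0,0,0.4,23,255,0,0,0.4,30,255,0,0,0.4,30])

```text
t: 13.15
ee_pos: [526.1, -147.1, 138.3]
orientation: [0.015, 3.14, -0.001]
ft_force: [-0.6, -0.3, 7.5]
width: 11.7
```

```bash
python3 - <<'E'
from h import *
o=ctrl.get_obs();M=R.from_rotvec(o["orientation"]).as_matrix();print(o["t"],o["ee_pos"],o["ft_force"],o["moment"],o["width"],np.degrees(np.arctan2(M[1,0],M[0,0])))
print(M.T@(np.array([525.3,-146.7,138])-o["ee_pos"]))
E
```

```text
13.15 [ 526.12463089 -147.10991677  138.30195504] [-0.63774684 -0.298156    7.46159112] [-0.02084942 -0.05361629 -0.00912038] 11.69442590075591 179.45288433312408
[0.8289234  0.40230752 0.30043197]
```

Request:
move_arm(increments=[255,0.3,0.2,0.4,8,255,0.5,0.3,0.4,16,255,0.5,0.3,0.4,24,255,0.5,0.3,0.4,32,255,0.5,0.3,0.4,40,255,0.5,0.3,0.4,48,255,0.5,0.3,0.4,55,255,0.5,0.3,0.4,60,255,0.5,0.3,0.4,60.5,255,0.5,0.3,0.4,60.5])

```text
t: 14.4
ee_pos: [525.2, -147.5, 138.3]
orientation: [1.594, 2.705, -0.003]
ft_force: [-2.4, -2.9, 9.1]
width: 11.6
```

```bash
python3 - <<'E'
from h import *
im=snap("wrist","w11");snap("side","s11");o=ctrl.get_obs();M=R.from_rotvec(o["orientation"]).as_matrix();print(o["t"],o["ee_pos"],o["ft_force"],o["moment"],o["width"],np.degrees(np.arctan2(M[1,0],M[0,0])))
print(M.T@(np.array([525.3,-146.7,136.5])-o["ee_pos"]))
a=load("s11")["frame"][100:240,260:400,::-1];b=im["frame"][120:260,210:350,::-1]
cv2.imwrite("pics/c11.png",cv2.resize(np.hstack([a,b]),None,fx=2.85,fy=2.85,interpolation=cv2.INTER_CUBIC))
E
```

```text
14.5 [ 525.23727165 -147.4933644   138.34572498] [-3.60926648 -3.12489586  8.96710214] [-0.60190145  0.84270576  0.13280257] 11.834584616548456 119.00841298687635
[0.66760825 0.44060712 1.8439705 ]
```

View pics/c11.png

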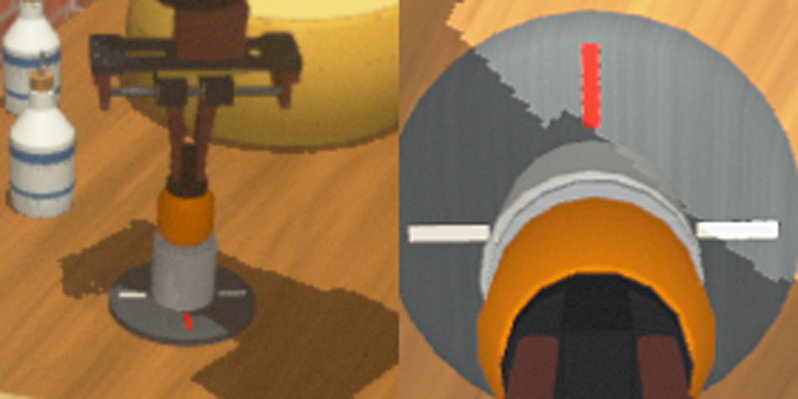

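Turned 90.5°. Now I'll press to flush, moving until the rim takes load.

Request:
move_arm(increments=[255,0.5,0.4,0.8,0,255,0.5,0.4,1.6,0,255,0.5,0.4,2.4,0,255,0.5,0.4,2.4,0])

```text
t: 15.0
ee_pos: [525.3, -147.5, 136.7]
orientation: [1.592, 2.706, -0.004]
ft_force: [-3.7, -2.8, 11.9]
width: 12.0
```

Request:
move_arm(increments=[255,0,0,1,0,255,0,0,1.5,0,255,0,0,1.5,0])

```text
t: 15.38
ee_pos: [525.2, -147.9, 136.4]
orientation: [1.591, 2.706, -0.005]
ft_force: [-5.4, -0.8, 16.8]
width: 11.8
```

```bash
python3 - <<'E'
from h import *
im=snap("wrist","w12");snap("side","s12");o=ctrl.get_obs();M=R.from_rotvec(o["orientation"]).as_matrix();print(o["t"],o["ee_pos"],o["ft_force"],o["moment"],o["width"],np.degrees(np.arctan2(M[1,0],M[0,0])))
a=load("s12")["frame"][140:220,290:370,::-1];b=im["frame"][150:230,240:320,::-1]
cv2.imwrite("pics/c12.png",cv2.resize(np.hstack([a,b]),None,fx=5,fy=5,interpolation=cv2.INTER_CUBIC))
E
```

```text
15.475 [ 525.21991388 -147.90782868  136.36858666] [-4.78934853 -0.93385355 16.44946311] [0.06739209 0.9755598  0.05040981] 11.691935657810536 119.07644736230907
```

View pics/c12.png

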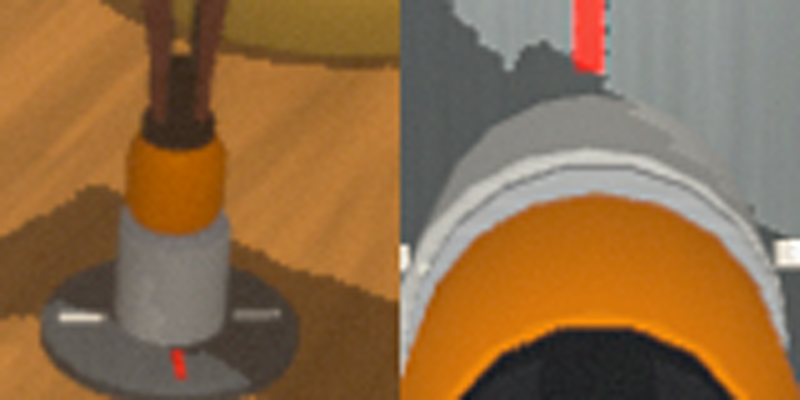

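Request:
move_arm(increments=[255,0,0,1.5,0.5,255,0,0,2.2,1,255,0,0,2.2,1,255,0,0,2.2,1])

```text
t: 15.98
ee_pos: [525.4, -148.1, 136.3]
orientation: [1.613, 2.692, -0.006]
ft_force: [-7.6, 2.0, 25.3]
width: 12.0
```

```bash
python3 - <<'E'
from h import *
for k in range(2):
    im=snap("wrist",f"w13{k}");o=ctrl.get_obs();M=R.from_rotvec(o["orientation"]).as_matrix();print(o["t"],o["ee_pos"],o["ft_force"],o["moment"],o["width"],np.degrees(np.arctan2(M[1,0],M[0,0])),M[2].round(4))
snap("side","s13");snap("top","t13")
b=im["frame"][150:270,210:350,::-1]
cv2.imwrite("pics/c13.png",cv2.resize(b,None,fx=5,fy=5,interpolation=cv2.INTER_CUBIC))
E
```

```text
16.025 [ 525.33660422 -148.08184649  136.32825926] [-6.95453311  2.13442209 25.84310478] [0.37935908 1.4678514  0.39064367] 11.847665415886969 118.15109484381131 [-0.0048 -0.0013 -1.    ]
16.075 [ 525.33854119 -148.07437286  136.34630422] [-8.21083055  1.78758782 26.06251066] [0.37128713 1.40292214 0.45836759] 11.97616809164044 118.15493204065505 [-0.0048 -0.0013 -1.    ]
```

View pics/c13.png

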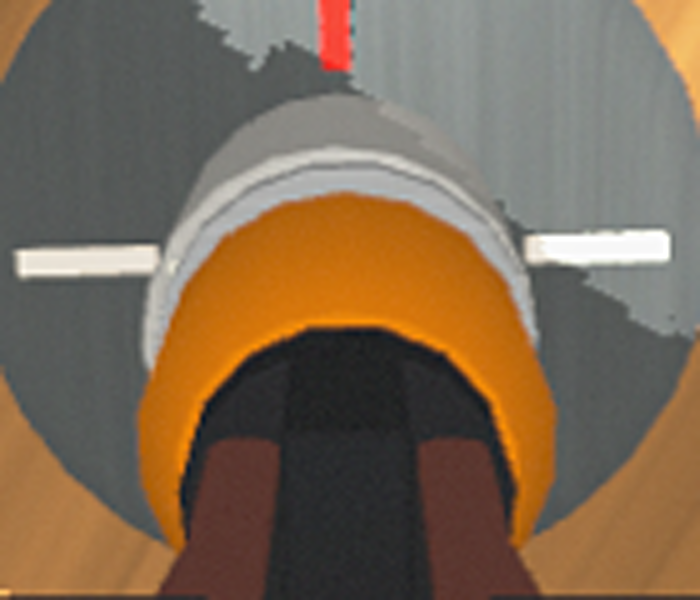

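View pics/s13.png

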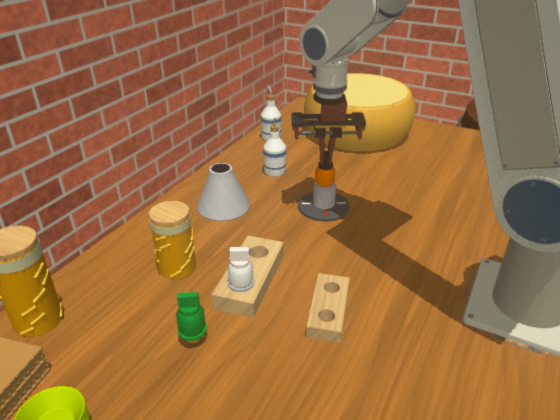

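Pushing 9 N harder lowered the lamp by only 0.04 mm, so the collar is seated. The white marks are across the bar and the red marks are in line with it. Bystanders are where they were. Handing in.

```bash
python3 - <<'E'
from h import *
a,b=load("side0")["frame"].astype(int),load("s13")["frame"].astype(int)
for n,(x,y,w,h) in dict(opal=(225,245,30,45),green=(175,290,35,50),jar=(150,205,45,70),shade=(195,162,45,50),cruet=(262,138,25,36)).items():
    print(n,np.abs(a-b)[y:y+h,x:x+w].mean().round(1))
print(ctrl.close_job())
E
```

```text
opal 6.4
green 3.1
jar 3.5
shade 3.3
cruet 2.9
the job is handed in; nothing more can be done
None
```

The amber lamp is in the lampholder, turned clockwise, and pressed down with its collar flush on the rim. The gripper is still holding it. I handed the job in at about 16 s of the 48 s allowed, and no verdict was reported.

**Last checks:**
- **Turn:** the tool turned about 91° from the slot line, and the images show the bar in line with the red marks. At the end there was about 0.4 N m of resistance, short of the stop at about 93°.
- **Flush:** the fingertip height was 136.3 mm, against 136.5 mm calculated for a flush collar. Pushing 9 N harder lowered it by only 0.04 mm. The final push is about 26 N.
- **Grip:** the fingers are 12 mm apart, which matches the bar's thickness.
- **Bystanders:** the side pictures before and after show the shade, cruet, pasta jar and green look-alike unchanged. The opal region differed slightly more, but the lamp looks to be in the same place; I took the difference to be the arm's shadow.

**What disagreed:**
- **Top camera:** it put the holder about 5 mm off in x compared with the wrist camera. I used the wrist camera, whose opposite-facing views agreed to about 1 mm.
- **Grip top height:** the measurements gave 128 to 134 mm, against 131 mm from the text.
- **Sideways load:** the pressed lamp ended about 1.4 mm to one side of the measured holder centre, with about 8 N of sideways force.

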